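Gauge the gap of a sprung board clamp

ROBOT

A 6-joint arm with a two-finger parallel gripper is mounted at the origin on the work surface; the furniture and walls round the work are solid. World frame = base frame: x ahead of the robot, y to its left, z up, the work surface at z = 0. Lengths are in mm, angles in degrees, forces in N, time in s.
With the tool pointing down it reaches from about 350 to 850 mm from the base axis. Payload 8.1 kg.
Tool frame: the origin (TCP) lies midway between the tips of the shut fingers; the grasp point (between the pads) lies 19 mm behind it; z points along the fingers, y is the line along which they close (so a half turn about z gives the same grasp; the last joint's range is limited). The gripper opens to 85 mm and grips with 20 to 120 N. Pads are 22 mm wide; open, the fingers measure 114 mm over their backs; the gripper's body (76 mm by 85 mm) begins 54 mm behind the grasp point. The pads swing forward as they close: fully open they stand 13 mm farther back than shut.
Start: joints at [-71.471, 7.471, 85.268, -0, 87.261, -4.893], TCP at [238.525, -550.555, 197.892] pointing down, gripper open.
Joint ranges: [-169.43, 169.43], [-51.17, 129.36], [1.28, 143.12], [-76.62, 256.62], [0, 156.53], [-152.29, 152.29]. Speed limits (degrees/s): [136.94, 136.94, 159.86, 180, 180, 180].

INTERFACE

Orientations are given as [roll, pitch, yaw] about the fixed x, y, z axes, in that order (R = Rz(yaw) Ry(pitch) Rx(roll)).
In Python, from bench import sense, snapshot, camera_params, hand_in, masks_of, pinpoint gives the robot as it stands.
- The arm moves only by the tool step_arm, never from a script. Its argument "targets" is a list of rows, each an object with "angular": the turn, a rotation vector about the tool's x, y, z scaled (see below), a list of three; "dp": the shift along the tool's x, y, z scaled (see below), a list of three; "fingers": the closure, from 0 (fully open) to 1 (shut). A call has exactly 8 rows; each row is the pose to reach, as a shift and turn from the pose commanded when the call began, along the tool's axes at that moment, turning the shorter way round; what a row does not reach only later rows make up. The controller multiplies each number of a shift by 0.2 m and each number of a turn by 180 degrees. A row lasts 1/8 s, in which the tool goes at most 62.5 mm and 10.7 degrees, less where a joint would pass 70% of its speed; a pose out of reach is approached as far as the arm can. A call with a number of a shift or a turn outside -1 to 1 is refused whole. A call with a gripper value outside its range is refused whole. The fingers move at their own pace and stop on an object; "newtons" is the grip in N (left out, the last holds). Time passes only in rows, so rows that repeat a pose let the fingers close, or fill a call up. It gives the time, the measured TCP pose, the force, the opening and the grip force at its end, in the units of the state.
- sense(): the state, without advancing time (a new reading comes with each control period).
- snapshot(name): name is "scene" or "top" or "wrist"; returns the picture (384x512x3 uint8, blue, green, red); there is no depth.
- camera_params(name): a dict with "vfov" (degrees; the focal length in pixels is half the picture's height over the tangent of half this angle, whatever the lens; pixels are square), "cx", "cy" (the principal point, pixels), "R" (3x3) and "t" (3): a world point X has camera coordinates R X + t. Camera axes: x right, y down, z forward; pixel columns grow to the right and rows downward; lengths in mm; the calibration is good to about 2 mm. A picture is of the moment at which its call begins: read the wrist's pose just before it. camera_params takes no time and is no camera call; for the wrist camera it gives the pose at the moment of the call.
- hand_in(): hands the job in; it is judged then, once.
Trained networks look in the newest picture that a camera, given by its name, has taken for a name from the list of things; names that differ only in an ending like _2 or _b are one class to them, and where a whole thing is asked for, a point or a joint stands for the part that bears it (a point fixed in the world has none). Each returns a list of dicts, best first, with "conf" (0 to 1); they miss things now and then, are a little off and sometimes report something else, mostly with a low value. They report only what shows in the picture. A call takes as long as a camera call. They do not tell look-alikes from the thing itself.
- masks_of(camera, label): "pixels" (384x512 bool, what is visible of it) and "at" ([column, row] in pixels, amid what is visible of it).
- pinpoint(camera, label): "at" ([column, row] in pixels: a listed point, or the origin of a listed thing).
The state is a dict: "time": time; "joint_pos": joint angles; "qd": joint speeds; "joint_efforts": joint torques, N m; "tool_pos": TCP position; "tcp_rot": TCP orientation; "ft_force": force on the tool from outside, world axes, zero at the start; "wrist_torque": the same for the moment, N m; "finger_gap": finger opening in mm; "grip_force": force on a finger pad.
Only numpy, scipy, OpenCV 4.12 (cv2) and the standard library are available. Lean on these libraries where they do the work, as an engineer would, in place of code of your own. Each camera call takes 0.05 s, during which the arm holds its last target. There are 200 camera calls.

TASK

Check the gap of the sprung board clamp: pick up the feeler gauge with the yellow handle, the one whose blade is thick enough to drag between the blue jaws, and slide its blade into the gap through the flared mouth almost up to the handle, so that it pushes the jaws apart. Leave it there with the handle resting on the clamp's base plate, and do not disturb the green and the red feeler.

Things in the scene. Friction and masses are not known exactly. Their poses are not given: they have to be found in the camera images.
- feeler_yellow: Feeler gauge lying on the bench: yellow handle, 70 long x 18 wide (grip across this) x 34 mm high; steel blade 8 mm thick, 18 high, standing on edge, 60 mm long, its last 4 mm slimmer. Origin: centre of the handle's underside. +x along the blade, y across, z up: handle x -35..35 mm, blade x 35..95, z 8..26. 0.12 kg, balances near x = 15. The one to use.
- feeler_green: Feeler gauge lying on the bench: green handle, 70 long x 18 wide (grip across this) x 34 mm high; steel blade 3 mm thick, 18 high, standing on edge, 60 mm long, its last 4 mm slimmer. Origin: centre of the handle's underside. +x along the blade, y across, z up: handle x -35..35 mm, blade x 35..95, z 8..26. 0.12 kg, balances near x = 15. Leave it alone.
- feeler_red: Feeler gauge lying on the bench: red handle, 70 long x 18 wide (grip across this) x 34 mm high; steel blade 12 mm thick, 18 high, standing on edge, 60 mm long, its last 4 mm slimmer. Origin: centre of the handle's underside. +x along the blade, y across, z up: handle x -35..35 mm, blade x 35..95, z 8..26. 0.12 kg, balances near x = 15. Leave it alone.
- clamp: Fixed clamp: base plate 180 x 110 x 6 mm, bare in front (x -120..0) for the handle; two blue jaws and aluminium spring posts (44 to 54 mm off centre), tops at z 41. Origin: bench level, on the gap's centre line, under the front edge of the mouth. +x: way in, y across the gap, z up. Mouth 22 mm wide at x 0, narrowing to 4 at x 22; straight to x 52. Feeler fully in: origin at about x -43, z 6 mm.
- jaw (a joint): How far each blue jaw stands out from closed, 0 to 0.010 m; the two are linked and stay centred. Springs close them: 3.2 N on the blade to start, 0.4 N more per mm. About 0.002 with the 8 mm blade between them; the 3 mm blade would leave it at 0.
Things that resemble listed ones, but are neither listed nor needed, are in the scene too. There is more than one size of the feeler_yellow; the one meant has the size given above.

How it is judged (in metres and radians):
On the way, in this order (a step that is already met when the one before it is completed fails the run):
1. the yellow feeler is lifted clear of the bench in the gripper (height (world z) of feeler_yellow above 0.025 m and contact force between feeler_yellow and the fingers above 0.5 N), for 0.2 s.
2. held in the gripper, its blade is in the gap and pushes the jaws apart (x of feeler_yellow in the frame of clamp between -0.06 and -0.025 m and y of feeler_yellow in the frame of clamp between -0.012 and 0.012 m and angle between the x axis of feeler_yellow and the x axis of clamp, either way round below 0.2 rad and angle between feeler_yellow's own z axis and vertical below 0.2 rad and value of joint jaw above 0.001 m and contact force between feeler_yellow and the fingers above 0.5 N), for 0.1 s.
At the end, for the whole second after the job is handed in: Yellow feeler at rest, blade between the jaws: origin 25 to 60 mm before the mouth, within 12 mm of the centre line, in line and upright within 11 degrees, jaws each out by more than 1 mm, underside of the handle less than 18 mm above the bench (x of feeler_yellow in the frame of clamp between -0.06 and -0.025 m and y of feeler_yellow in the frame of clamp between -0.012 and 0.012 m and angle between the x axis of feeler_yellow and the x axis of clamp, either way round below 0.2 rad and angle between feeler_yellow's own z axis and vertical below 0.2 rad and value of joint jaw above 0.001 m and z of feeler_yellow in the frame of clamp below 0.018 m and linear speed of feeler_yellow below 0.02 m/s); the robot touches nothing.
It fails at once if the green feeler was disturbed (moved more than 20 mm) (distance of feeler_green from where it was at the start of the episode above 0.02 m).
It fails at once if the red feeler was disturbed (moved more than 20 mm) (distance of feeler_red from where it was at the start of the episode above 0.02 m).
It also fails if it takes over 42 s, if anything falls off the work surface, if the arm or the gripper's body presses on something with over 40 N, if the wrist force passes 120 N, or if a joint passes its speed limit or range.

## Working session

There is one attempt and no reset: what is moved stays moved. The work goes in short steps, Python scripts to look and compute and a tool call to move; the robot and the scene stay as the last step left them, time stands still between calls to the robot, and variables do not carry over. Pictures are saved under pics/ and viewed, at most 13 in all, crops included, and the job is handed in when it is done.

Besides the shell and the picture viewer there is one more tool, called after ">>>" as name([rows], argument=value, ...), one row to a line, values as JSON. step_arm: Moves the arm, as the interface text tells. Its arguments: {"type":"object","properties":{"targets":{"type":"array","items":{"type":"object","properties":{"angular":{"type":"array","items":{"type":"number","minimum":-1,"maximum":1}},"dp":{"type":"array","items":{"type":"number","minimum":-1,"maximum":1}},"fingers":{"type":"number"}}}},"newtons":{"type":"number"}},"required":["targets"]}

```bash
mkdir -p pics; cat > h.py <<'E'
import numpy as np, cv2, json
from bench import *
def P(c,h=384):
    p=camera_params(c); f=h/2/np.tan(np.radians(p['vfov'])/2)
    return f,p['cx'],p['cy'],np.array(p['R']),np.array(p['t'])
def ray(c,uv,z):
    f,cx,cy,R,t=P(c); d=R.T@np.array([(uv[0]-cx)/f,(uv[1]-cy)/f,1]); o=-R.T@t
    return o+d*(z-o[2])/d[2]
def proj(c,X):
    f,cx,cy,R,t=P(c); q=R@np.array(X)+t; return np.array([cx+f*q[0]/q[2],cy+f*q[1]/q[2]])
E
python3 - <<'E'
from h import *
np.set_printoptions(precision=1,suppress=True)
for c in ['scene','top']:
    im=snapshot(c); cv2.imwrite(f'pics/{c}0.png',cv2.resize(im,(800,600),interpolation=cv2.INTER_CUBIC))
    p=camera_params(c); f,_,_,R,t=P(c); print(c,p,'pos',-R.T@t)
    for l in ['feeler_yellow','feeler_green','feeler_red','clamp','jaw']:
        for m in masks_of(c,l):
            M=m['pixels'].astype(np.uint8); q=cv2.findNonZero(M); r=cv2.minAreaRect(q) if q is not None else None
            print(l,round(m['conf'],2),m['at'],ray(c,m['at'],20),M.sum(),r)
        for m in pinpoint(c,l): print('  pin',l,round(m['conf'],2),m['at'],ray(c,m['at'],0))
print(sense())
E
```

```text
scene {'vfov': 49.889224200525796, 'cx': 251.93133500389854, 'cy': 178.439418140004, 'R': array([[-0.7, -0.7, -0. ],
       [-0.4,  0.5, -0.7],
       [ 0.5, -0.6, -0.7]]), 't': array([398.9, 303.8, 859.8])} pos [  1.8 592.2 800. ]
feeler_yellow 0.81 [244.9, 207.5] [524.6  40.3  20. ] 225 ((246.89999389648438, 206.8000030517578), (33.203914642333984, 8.538147926330566), 18.43494987487793)
feeler_yellow 0.69 [278.7, 193.5] [491.8 -60.2  20. ] 414 ((274.60003662109375, 190.80001831054688), (44.72135925292969, 11.627553939819336), 26.56505012512207)
  pin feeler_yellow 0.63 [242.5, 206.5] [545.4  27.7   0. ]
feeler_green 0.58 [293.7, 168.5] [ 525.7 -171.1   20. ] 349 ((291.15380859375, 167.7692413330078), (38.82901382446289, 12.203404426574707), 33.6900634765625)
feeler_red 0.89 [319.9, 154.6] [ 506.2 -275.8   20. ] 378 ((317.0479431152344, 152.79452514648438), (41.13201141357422, 12.16580581665039), 24.443954467773438)
  pin feeler_red 0.56 [323.9, 162.2] [ 488.7 -275.4    0. ]
clamp 0.8 [166.7, 240.6] [590.5 249.3  20. ] 2760 ((164.239990234375, 237.85025024414062), (71.67823028564453, 45.96525573730469), 43.567901611328125)
jaw 0.47 [146.1, 223.8] [672.1 249.   20. ] 133 ((147.9307861328125, 224.2538604736328), (22.94642448425293, 7.814188003540039), 60.2551155090332)
jaw 0.39 [282.4, 194.1] [482.8 -65.1  20. ] 350 ((275.3509216308594, 190.9197235107422), (43.481727600097656, 11.039752960205078), 28.300758361816406)Traceback (most recent call last):
  File "<stdin>", line 10, in <module>
ValueError: it knows: clamp, feeler_green, feeler_red, feeler_yellow
```

```bash
python3 - <<'E'
from h import *
np.set_printoptions(precision=1,suppress=True)
for c in ['top']:
    im=snapshot(c); cv2.imwrite(f'pics/{c}0.png',cv2.resize(im,(800,600),interpolation=cv2.INTER_CUBIC))
    f,_,_,R,t=P(c); print(c,f,R,'pos',-R.T@t)
    for l in ['feeler_yellow','feeler_green','feeler_red','clamp']:
        for m in masks_of(c,l):
            M=m['pixels'].astype(np.uint8); q=cv2.findNonZero(M); r=cv2.minAreaRect(q)
            b=np.array([ray(c,x,34 if 'f' in l else 6)[:2] for x in cv2.boxPoints(r)])
            print(l,round(m['conf'],2),m['at'],ray(c,m['at'],34),M.sum(),b.tolist())
        for m in pinpoint(c,l): print('  pin',l,round(m['conf'],2),m['at'],ray(c,m['at'],0))
print(sense())
E
```

```text
top 378.8692855767394 [[ 0.  -1.   0. ]
 [-1.  -0.  -0.1]
 [ 0.1 -0.  -1. ]] pos [498.7 -32.4 957.5]
feeler_yellow 0.53 [265.1, 220.0] [490.8 -62.1  34. ] 314 [[565.7288720713996, -47.94364132784321], [567.8291994136978, -68.2740081362733], [445.6012692315992, -80.52922171622629], [443.5502173626339, -60.366527072931106]]
feeler_yellow 0.53 [228.6, 200.0] [539.3  26.9  34. ] 159 [[566.8210082482809, 45.26774461691193], [570.3223231585366, 31.502878482642018], [487.8075244810108, 10.31500815040863], [484.35215893094914, 24.009530864616615]]
  pin feeler_yellow 0.68 [228.0, 193.6] [557.   30.8   0. ]
  pin feeler_yellow 0.53 [268.5, 223.8] [481.  -71.8   0. ]
feeler_green 0.64 [309.3, 211.9] [ 510.8 -169.8   34. ] 225 [[477.07465386523825, -153.21503333583206], [548.4161354638924, -160.11456294624355], [546.4369674714175, -182.58408025319943], [475.1060575403744, -175.57249801936817]]
  pin feeler_green 0.86 [307.3, 211.4] [ 512.5 -169.8    0. ]
feeler_red 0.86 [353.7, 212.5] [ 509.6 -278.1   34. ] 452 [[581.315860526271, -261.4416712309669], [582.8342999200627, -288.63305394644107], [457.6877288050274, -293.35641737899715], [456.2145134396807, -266.39844666252895]]
  pin feeler_red 0.56 [354.6, 219.0] [ 493.7 -289.2    0. ]
clamp 0.83 [145.2, 174.1] [602.1 231.3  34. ] 3160 [[694.4375147202552, 305.0188407493393], [694.8953624004225, 183.50034448299292], [514.9734001845495, 180.37713614889574], [514.644564689129, 300.43972395021046]]
  pin clamp 0.61 [145.0, 159.3] [643.7 242.4   0. ]
{'time': 0.95, 'joint_pos': array([-71.5,   7.5,  85.3,  -0. ,  87.3,  -4.9]), 'qd': array([ 0.1,  0. , -0. , -0. , -0. ,  0. ]), 'joint_efforts': array([ -0. , -56.9, -50.1,  -0. ,   0. ,  -0. ]), 'tool_pos': array([ 238.5, -550.6,  197.9]), 'tcp_rot': array([180. ,   0. ,  23.4]), 'ft_force': array([-0.5, -0.5,  0.1]), 'wrist_torque': array([0. , 0. , 0.1]), 'grip_force': 0.0, 'finger_gap': 85.60513505397411}
```

View pics/top0.png

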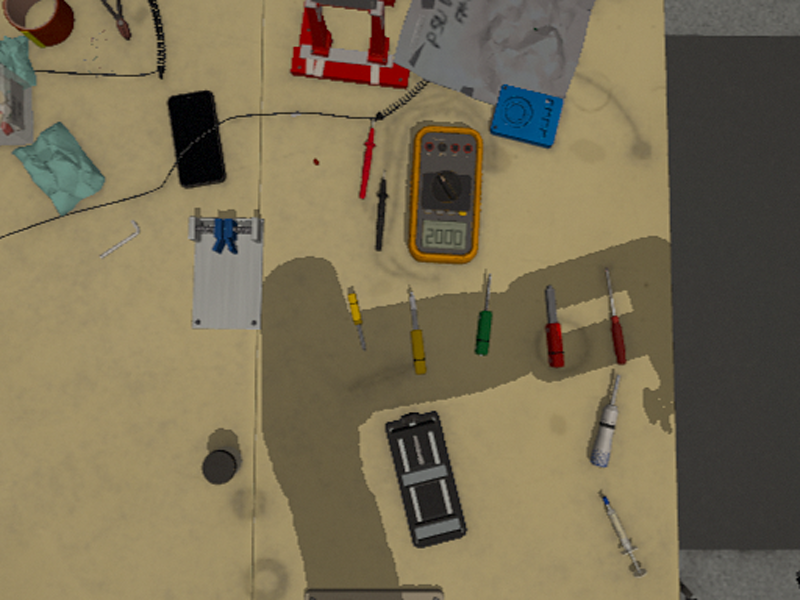

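View pics/scene0.png

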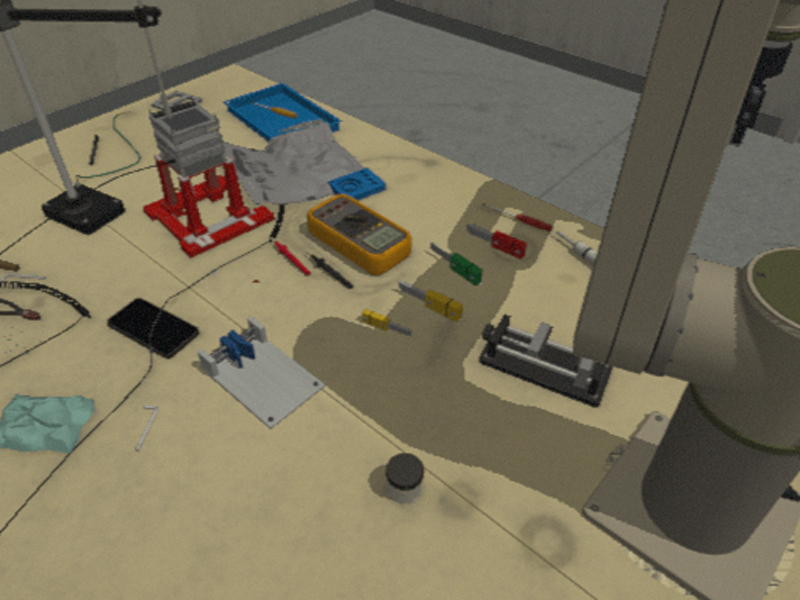

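The meant yellow feeler is the longer one: handle near (418,352) and blade tip near (410,290) in the enlarged top view. The small one at (354,305) is a look-alike. The clamp is at (226,270) with its mouth facing the robot (+x world is the way in). Moving above the yellow feeler next.

>>> step_arm([
  {"dp": [0.25,-0.22,0],"angular": [0,0,0],"fingers": 0},
  {"dp": [0.5,-0.44,0],"angular": [0,0,0],"fingers": 0},
  {"dp": [0.75,-0.66,0],"angular": [0,0,0],"fingers": 0},
  {"dp": [1,-0.87,0],"angular": [0,0,0],"fingers": 0},
  {"dp": [1,-0.87,0],"angular": [0,0,0],"fingers": 0},
  {"dp": [1,-0.87,0],"angular": [0,0,0],"fingers": 0},
  {"dp": [1,-0.87,0],"angular": [0,0,0],"fingers": 0},
  {"dp": [1,-0.87,0],"angular": [0,0,0],"fingers": 0},
], newtons=40)

```text
time: 1.95
tool_pos: [352.2, -312.6, 197.7]
tcp_rot: [-180.0, 0.0, 23.3]
ft_force: [0.1, -1.3, 0.8]
finger_gap: 85.4
grip_force: 0.0
```

>>> step_arm([
  {"dp": [0.22,-0.22,0],"angular": [0,0,0.02],"fingers": 0},
  {"dp": [0.44,-0.44,0],"angular": [0,0,0.05],"fingers": 0},
  {"dp": [0.66,-0.66,0],"angular": [0,0,0.08],"fingers": 0},
  {"dp": [0.84,-0.87,0],"angular": [0,0,0.097],"fingers": 0},
  {"dp": [0.84,-0.87,0],"angular": [0,0,0.097],"fingers": 0},
  {"dp": [0.84,-0.87,0],"angular": [0,0,0.097],"fingers": 0},
  {"dp": [0.84,-0.87,0],"angular": [0,0,0.097],"fingers": 0},
  {"dp": [0.84,-0.87,0],"angular": [0,0,0.097],"fingers": 0},
])

```text
time: 2.95
tool_pos: [437.6, -86.3, 197.9]
tcp_rot: [180.0, 0.0, 5.8]
ft_force: [0.5, 0.9, -0.1]
finger_gap: 85.2
grip_force: 0.0
```

```bash
python3 - <<'E'
from h import *
np.set_printoptions(precision=1,suppress=True)
s=sense();print(s['time'],s['tool_pos'],s['tcp_rot'],s['joint_pos'])
c='wrist';p=camera_params(c)
im=snapshot(c); cv2.imwrite(f'pics/{c}0.png',cv2.resize(im,(800,600),interpolation=cv2.INTER_CUBIC))
f,_,_,R,t=P(c); print(f,R,'pos',-R.T@t)
for l in ['feeler_yellow']:
        for m in masks_of(c,l):
            M=m['pixels'].astype(np.uint8); q=cv2.findNonZero(M); r=cv2.minAreaRect(q)
            b=np.array([ray(c,x,30)[:2] for x in cv2.boxPoints(r)])
            print(l,round(m['conf'],2),m['at'],ray(c,m['at'],30),M.sum(),b)
        for m in pinpoint(c,l): print('  pin',l,round(m['conf'],2),m['at'],ray(c,m['at'],0))
E
```

```text
2.95 [437.6 -86.3 197.9] [180.    0.    5.8] [-17.7 -17.1 108.5  -0.   88.6  66.4]
342.7093896191868 [[ 0.1 -1.  -0. ]
 [-1.  -0.1  0.3]
 [-0.3 -0.  -1. ]] pos [512.2 -76.9 373.2]
feeler_yellow 0.74 [149.1, 49.8] [535.2  25.5  30. ] 1458 [[567.9  44.8]
 [573.1  28. ]
 [485.6   4.9]
 [479.7  23.1]]
feeler_yellow 0.63 [239.5, 106.4] [492.9 -62.5  30. ] 1846 [[570.9 -46.5]
 [573.  -63.6]
 [446.6 -78.6]
 [444.2 -59.5]]
  pin feeler_yellow 0.84 [148.5, 41.5] [544.9  35.4   0. ]
  pin feeler_yellow 0.69 [241.5, 116.3] [481.2 -64.1   0. ]
```

View pics/wrist0.png

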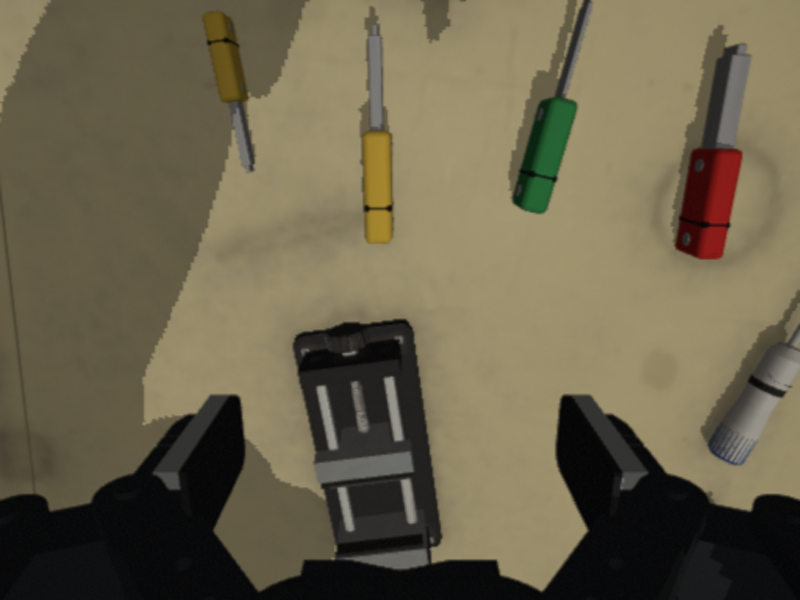

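The wrist view shows the meant yellow feeler: handle at (377,185), blade tip at (375,28). The look-alike is at (225,60), pointing the other way. Next I measure the handle by colour.

```bash
cat >> h.py <<'E'
def yellow(c,z,label='feeler_yellow',pick=None,img=None):
    im=snapshot(c) if img is None else img
    hsv=cv2.cvtColor(im,cv2.COLOR_BGR2HSV)
    m=cv2.inRange(hsv,(18,150,60),(32,255,255)); n,L,S,C=cv2.connectedComponentsWithStats(m)
    out=[]
    for i in range(1,n):
        if S[i,4]<60: continue
        r=cv2.minAreaRect(cv2.findNonZero((L==i).astype(np.uint8)))
        b=np.array([ray(c,x,z)[:2] for x in cv2.boxPoints(r)])
        out.append((S[i,4],C[i],b))
    return im,out
E
python3 - <<'E'
from h import *
np.set_printoptions(precision=1,suppress=True)
im,o=yellow('wrist',34)
for a in o: print(a)
f,cx,cy,R,t=P('wrist')
# grey blade points via mask
m=sorted(masks_of('wrist','feeler_yellow'),key=lambda m:-m['at'][1])[0]
v,u=np.nonzero(m['pixels']);
for r in range(v.min(),v.max()+1,6):
    k=u[v==r]; print(r,k.min(),k.max(),ray('wrist',(k.min()-.5,r),34 if r>85 else 26)[:2],ray('wrist',(k.max()+.5,r),34 if r>85 else 26)[:2])
E
```

```text
(np.int32(283), array([139.8,  16.6]), array([[567.2,  42.3],
       [571.8,  27.1],
       [555.2,  22.8],
       [550.5,  38.2]]))
(np.int32(637), array([146.4,  45.5]), array([[552. ,  38.5],
       [556.5,  23.2],
       [523.4,  15. ],
       [518.6,  30.7]]))
(np.int32(1218), array([242.1, 118.8]), array([[512.8, -53.6],
       [515. , -70.2],
       [447.5, -78.8],
       [445.2, -61.2]]))
15 239 240 [573.5 -53.6] [573.7 -55.4]
21 238 242 [568.5 -53.1] [568.9 -57.7]
27 236 244 [563.3 -51.7] [564.1 -60. ]
33 236 244 [558.2 -52.1] [559.1 -60.4]
39 236 244 [553.1 -52.6] [554.  -60.9]
45 236 244 [548. -53.] [548.8 -61.4]
51 237 245 [542.9 -54.4] [543.7 -62.8]
57 238 244 [537.7 -55.8] [538.4 -62.4]
63 238 244 [532.4 -56.3] [533.1 -62.9]
69 237 245 [527.  -55.8] [527.9 -64.3]
75 237 245 [521.6 -56.3] [522.5 -64.9]
81 237 245 [516.1 -56.7] [517.  -65.4]
87 233 250 [510.3 -53.9] [512.  -70.8]
93 232 251 [504.7 -53.4] [506.7 -72.3]
99 232 250 [499.3 -53.9] [501.1 -71.9]
105 233 250 [493.8 -55.3] [495.6 -72.5]
111 233 251 [488.2 -55.7] [490.1 -74. ]
117 233 251 [482.6 -56.2] [484.5 -74.5]
123 232 251 [476.7 -55.7] [478.8 -75.1]
129 233 251 [471.1 -57.2] [473.  -75.7]
135 233 251 [465.2 -57.7] [467.2 -76.3]
141 234 252 [459.5 -59.1] [461.4 -77.8]
147 234 251 [453.5 -59.6] [455.4 -77.5]
153 235 250 [447.6 -61.1] [449.3 -77.1]
```

>>> step_arm([
  {"dp": [0.245,-0.082,0.1],"angular": [0,0,-0.003],"fingers": 0},
  {"dp": [0.245,-0.082,0.35],"angular": [0,0,-0.003],"fingers": 0},
  {"dp": [0.245,-0.082,0.6],"angular": [0,0,-0.003],"fingers": 0},
  {"dp": [0.245,-0.082,0.8],"angular": [0,0,-0.003],"fingers": 0},
  {"dp": [0.245,-0.082,0.9],"angular": [0,0,-0.003],"fingers": 0},
  {"dp": [0.245,-0.082,0.95],"angular": [0,0,-0.003],"fingers": 0},
  {"dp": [0.245,-0.082,0.95],"angular": [0,0,-0.003],"fingers": 0},
  {"dp": [0.245,-0.082,0.95],"angular": [0,0,-0.003],"fingers": 0},
])

```text
time: 4.2
tool_pos: [486.0, -63.8, 9.2]
tcp_rot: [180.0, -0.1, 6.5]
ft_force: [0.0, -0.1, 0.8]
finger_gap: 85.5
grip_force: 0.0
```

>>> step_arm([
  {"dp": [0,0,0],"angular": [0,0,0],"fingers": 0.4},
  {"dp": [0,0,0],"angular": [0,0,0],"fingers": 0.7},
  {"dp": [0,0,0],"angular": [0,0,0],"fingers": 1},
  {"dp": [0,0,0],"angular": [0,0,0],"fingers": 1},
  {"dp": [0,0,0],"angular": [0,0,0],"fingers": 1},
  {"dp": [0,0,0],"angular": [0,0,0],"fingers": 1},
  {"dp": [0,0,0],"angular": [0,0,0],"fingers": 1},
  {"dp": [0,0,0],"angular": [0,0,0],"fingers": 1},
], newtons=60)

```text
time: 5.2
tool_pos: [484.9, -63.5, 7.9]
tcp_rot: [-180.0, 0.0, 6.5]
ft_force: [0.2, 0.7, 0.1]
finger_gap: -0.4
grip_force: 0.0
```

The fingers shut on nothing, so I look again.

```bash
python3 - <<'E'
from h import *
im=snapshot('wrist'); s=snapshot('scene')[130:250,190:350]
cv2.imwrite('pics/w1.png',np.hstack([cv2.resize(im,(400,300)),cv2.resize(s,(400,300),interpolation=cv2.INTER_CUBIC)]))
E
```

```text
(no output)
```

View pics/w1.png

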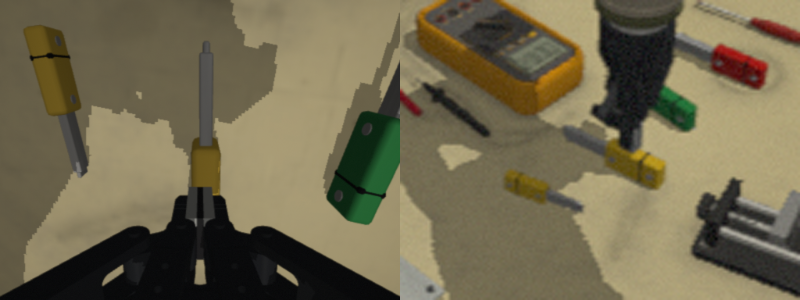

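```bash
python3 - <<'E'
from h import *
np.set_printoptions(precision=1,suppress=True)
s=sense();print(s['tool_pos'],s['finger_gap'],s['grip_force'],s['ft_force'])
for c in ['wrist','scene','top']:
    im,o=yellow(c,34)
    print(c,'tcp',proj(c,s['tool_pos']), proj(c,[480,-65.5,34]))
    for a in o: print(a[0],a[1],a[2].round(0).tolist())
    for m in masks_of(c,'feeler_yellow'): print(m['conf'],m['at'],m['pixels'].sum())
im=snapshot('scene')[160:220,240:320]; im2=snapshot('wrist')[160:340,170:350]
cv2.imwrite('pics/w2.png',np.hstack([cv2.resize(im,(400,300),interpolation=cv2.INTER_CUBIC),cv2.resize(im2,(400,300),interpolation=cv2.INTER_CUBIC)]))
E
```

```text
[484.9 -63.6   7.9] -0.17961307614133643 0.0 [-0.3  0.7 -0.4]
wrist tcp [258.7 229.2] [262.  260.3]
1613 [56.2 52.2] [[570.0, 38.0], [573.0, 17.0], [558.0, 17.0], [555.0, 39.0]]
3213 [ 72.3 108.3] [[554.0, 35.0], [561.0, 17.0], [531.0, 9.0], [523.0, 28.0]]
2099 [263.4 212.3] [[521.0, -53.0], [523.0, -69.0], [486.0, -74.0], [485.0, -57.0]]
0.87 [260.4, 184.4] 4207
0.67 [77.0, 108.5] 7033
scene tcp [281.2 197.2] [283.5 190.8]
968 [230.  154.7] [[822.0, -40.0], [896.0, -195.0], [619.0, -164.0], [574.0, -28.0]]
248 [283.9 195.4] [[496.0, -27.0], [513.0, -67.0], [442.0, -77.0], [427.0, -38.0]]
130 [240.2 203.9] [[550.0, 69.0], [565.0, 43.0], [517.0, 31.0], [503.0, 56.0]]
0.94 [278.4, 194.8] 417
0.68 [245.7, 205.2] 225
top tcp [265.3 222.3] [266.5 224.5]
1072 [284.3 126.9] [[621.0, -49.0], [841.0, -60.0], [835.0, -173.0], [615.0, -160.0]]
104 [226.7 197.4] [[568.0, 44.0], [571.0, 31.0], [524.0, 20.0], [521.0, 32.0]]
0.22 [141.2, 150.2] 128
```

View pics/w2.png

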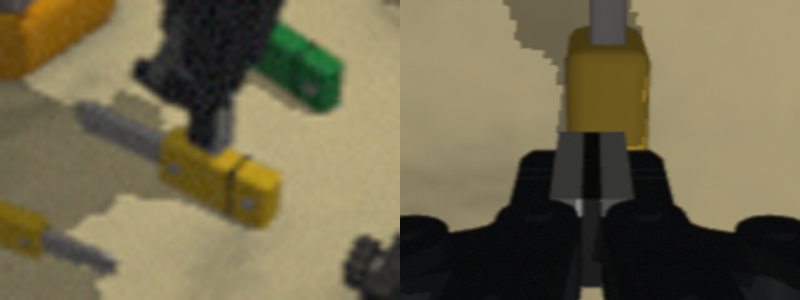

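Both views show the shut fingers above the handle (left crop tip near (210,150)), although the TCP reads z = 8. I'll lift with the fingers shut and compare the fingertip position against the TCP.

>>> step_arm([
  {"dp": [0,0,-0.2],"fingers": 1,"angular": [0,0,0]},
  {"dp": [0,0,-0.4],"fingers": 1,"angular": [0,0,0]},
  {"dp": [0,0,-0.6],"fingers": 1,"angular": [0,0,0]},
  {"dp": [0,0,-0.6],"fingers": 1,"angular": [0,0,0]},
  {"dp": [0,0,-0.6],"fingers": 1,"angular": [0,0,0]},
  {"dp": [0,0,-0.6],"fingers": 1,"angular": [0,0,0]},
  {"dp": [0,0,-0.6],"fingers": 1,"angular": [0,0,0]},
  {"dp": [0,0,-0.6],"fingers": 1,"angular": [0,0,0]},
])

```text
time: 6.7
tool_pos: [484.5, -63.4, 127.2]
tcp_rot: [-180.0, 0.1, 6.5]
ft_force: [-0.3, 0.5, -0.2]
finger_gap: -0.2
grip_force: 0.0
```

```bash
python3 - <<'E'
from h import *
np.set_printoptions(precision=1,suppress=True)
s=sense();T=s['tool_pos'];print(s['time'],T,s['finger_gap'])
def big(c,x0,y0,w,h):
    im=snapshot(c); k=int(400/w); o=cv2.resize(im[y0:y0+h,x0:x0+w],(400,300),interpolation=cv2.INTER_CUBIC)
    for z,col in ((0,(0,0,255)),(26,(255,0,255))):
        p=(proj(c,T+[0,0,z])-[x0,y0])*400/w; cv2.drawMarker(o,tuple(int(v) for v in p),col,cv2.MARKER_CROSS,16,1)
    return o
cv2.imwrite('pics/w3.png',np.hstack([big('scene',220,130,120,90),big('wrist',160,160,200,150)]))
for a in yellow('wrist',34)[1]: print(a[0],a[1],a[2].tolist())
E
```

```text
6.7 [484.5 -63.4 127.2] -0.23162457252376842
269 [317.9   4.6] [[619.7246087079116, -68.4208994878293], [624.0011396877088, -105.98246937401504], [616.549120968778, -107.38898250747842], [612.2320885038548, -69.47917101053649]]
297 [366.4  11.2] [[614.127150466562, -108.80407806816834], [623.5977766842419, -107.71959998018903], [625.5154381782304, -143.07667951799658], [616.0436714640018, -144.57795326995782]]
418 [140.4  67.2] [[569.3129529583395, 41.74150540056828], [573.1926773370378, 25.02937386397415], [558.6207494356403, 22.70479538641613], [554.6387772540862, 39.701394890916525]]
878 [147.7  99.8] [[553.7199994424845, 38.23321828565371], [558.510200277743, 22.622028166713683], [527.4191687132515, 15.116797846439319], [522.3400298404115, 31.274699242008374]]
1655 [260.  185.2] [[517.0796593951354, -53.54645836831519], [518.8633623632284, -69.17211591050113], [449.01279081298395, -78.00067965337121], [447.0884885079236, -61.174203503465]]
```

View pics/w3.png

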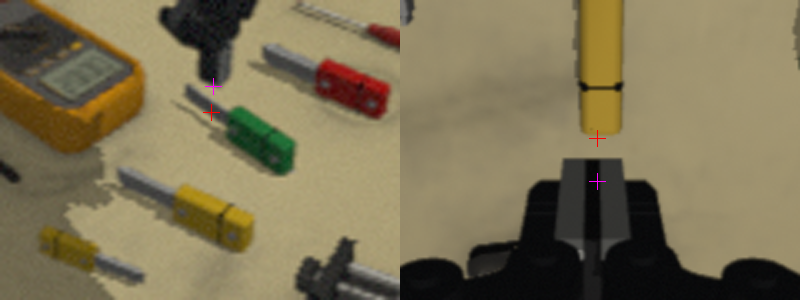

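The fingertips really sit about 27 mm or more above the reported TCP. In the left crop the shut tip is at row 85, against the red cross (reported TCP) at row 112. The lateral position agrees. So I go lower by that much, with the fingers open.

>>> step_arm([
  {"dp": [0,0.008,0],"fingers": 0,"angular": [0,0,0]},
  {"dp": [0,0.008,0.05],"fingers": 0,"angular": [0,0,0]},
  {"dp": [0,0.008,0.1],"fingers": 0,"angular": [0,0,0]},
  {"dp": [0,0.008,0.2],"fingers": 0,"angular": [0,0,0]},
  {"dp": [0,0.008,0.35],"fingers": 0,"angular": [0,0,0]},
  {"dp": [0,0.008,0.45],"fingers": 0,"angular": [0,0,0]},
  {"dp": [0,0.008,0.55],"fingers": 0,"angular": [0,0,0]},
  {"dp": [0,0.008,0.6],"fingers": 0,"angular": [0,0,0]},
])

```text
time: 7.85
tool_pos: [483.6, -64.8, 5.9]
tcp_rot: [-179.9, 0.2, 6.5]
ft_force: [0.3, 0.5, 0.3]
finger_gap: 85.6
grip_force: 0.0
```

>>> step_arm([
  {"dp": [0,0,0.03],"fingers": 0,"angular": [0,0,0]},
  {"dp": [0,0,0.06],"fingers": 0,"angular": [0,0,0]},
  {"dp": [0,0,0.09],"fingers": 0,"angular": [0,0,0]},
  {"dp": [0,0,0.11],"fingers": 0,"angular": [0,0,0]},
  {"dp": [0,0,0.135],"fingers": 0,"angular": [0,0,0]},
  {"dp": [0,0,0.135],"fingers": 0,"angular": [0,0,0]},
  {"dp": [0,0,0.135],"fingers": 0,"angular": [0,0,0]},
  {"dp": [0,0,0.135],"fingers": 0,"angular": [0,0,0]},
])

```text
time: 8.85
tool_pos: [485.3, -65.2, -18.9]
tcp_rot: [180.0, -0.0, 6.5]
ft_force: [0.5, 0.1, 0.6]
finger_gap: 85.0
grip_force: 0.0
```

>>> step_arm([
  {"dp": [0,0,0],"angular": [0,0,0],"fingers": 0.4},
  {"dp": [0,0,0],"angular": [0,0,0],"fingers": 0.7},
  {"dp": [0,0,0],"angular": [0,0,0],"fingers": 1},
  {"dp": [0,0,0],"angular": [0,0,0],"fingers": 1},
  {"dp": [0,0,0],"angular": [0,0,0],"fingers": 1},
  {"dp": [0,0,0],"angular": [0,0,0],"fingers": 1},
  {"dp": [0,0,0],"angular": [0,0,0],"fingers": 1},
  {"dp": [0,0,0],"angular": [0,0,0],"fingers": 1},
], newtons=60)

```text
time: 9.85
tool_pos: [485.4, -65.2, -18.9]
tcp_rot: [180.0, -0.0, 6.5]
ft_force: [-0.5, 0.1, 4.3]
finger_gap: 16.8
grip_force: 59.2
```

>>> step_arm([
  {"dp": [0,0,-0.1],"fingers": 1,"angular": [0,0,0]},
  {"dp": [0,0,-0.25],"fingers": 1,"angular": [0,0,0]},
  {"dp": [0,0,-0.45],"fingers": 1,"angular": [0,0,0]},
  {"dp": [0,0,-0.65],"fingers": 1,"angular": [0,0,0]},
  {"dp": [0,0,-0.8],"fingers": 1,"angular": [0,0,0]},
  {"dp": [0,0,-0.9],"fingers": 1,"angular": [0,0,0]},
  {"dp": [0,0,-0.9],"fingers": 1,"angular": [0,0,0]},
  {"dp": [0,0,-0.9],"fingers": 1,"angular": [0,0,0]},
])

```text
time: 10.85
tool_pos: [484.2, -64.9, 159.3]
tcp_rot: [-180.0, 0.1, 6.5]
ft_force: [0.2, -0.3, -1.4]
finger_gap: 16.7
grip_force: 58.6
```

>>> step_arm([
  {"dp": [0.02,-0.2,0],"fingers": 1,"angular": [0,0,0.01]},
  {"dp": [0.04,-0.4,0],"fingers": 1,"angular": [0,0,0.02]},
  {"dp": [0.06,-0.6,0],"fingers": 1,"angular": [0,0,0.03]},
  {"dp": [0.08,-0.8,0],"fingers": 1,"angular": [0,0,0.036]},
  {"dp": [0.1,-0.98,0],"fingers": 1,"angular": [0,0,0.036]},
  {"dp": [0.1,-0.98,0],"fingers": 1,"angular": [0,0,0.036]},
  {"dp": [0.1,-0.98,0],"fingers": 1,"angular": [0,0,0.036]},
  {"dp": [0.1,-0.98,0],"fingers": 1,"angular": [0,0,0.036]},
])

```text
time: 11.85
tool_pos: [482.5, 130.9, 160.2]
tcp_rot: [180.0, 0.1, -0.0]
ft_force: [0.3, 0.1, -0.5]
finger_gap: 16.7
grip_force: 59.0
```

```bash
python3 - <<'E'
from h import *
np.set_printoptions(precision=1,suppress=True)
s=sense();T=s['tool_pos'];print(s['time'],T,s['tcp_rot'],s['finger_gap'],s['grip_force'])
im=snapshot('wrist'); cv2.imwrite('pics/w4.png',cv2.resize(im,(800,600),interpolation=cv2.INTER_CUBIC)); cv2.imwrite('raw4.png',im)
for m in masks_of('wrist','clamp'):
    M=m['pixels'].astype(np.uint8); r=cv2.minAreaRect(cv2.findNonZero(M)); print(m['conf'],m['at'],M.sum(),[ray('wrist',b,6)[:2].round(1).tolist() for b in cv2.boxPoints(r)])
for m in pinpoint('wrist','clamp'): print('pin',m['conf'],m['at'],ray('wrist',m['at'],0))
for a in yellow('wrist',T[2]+19+34,img=im)[1]: print(a[0],a[1],a[2].tolist())
import pickle; pickle.dump(P('wrist'),open('cam4.pkl','wb'))
E
```

```text
11.85 [482.5 130.9 160.2] [180.    0.1  -0. ] 16.666806901489277 59.0155166387558
0.84 [139.1, 65.3] 16322 [[629.4, 294.7], [629.3, 180.5], [515.9, 186.0], [516.0, 313.2]]
84 [502.4   2.8] [[584.4041244658229, 57.71656972504107], [584.3979632898695, 51.001746021301656], [582.389770406498, 50.56378221770457], [582.3959182680104, 57.31476373479332]]
998 [363.7  98.9] [[562.6748686773152, 100.83685064506956], [563.5002118808303, 94.45105753108308], [544.4512572865073, 89.86316108459128], [543.5433252605134, 96.54823107646754]]
4727 [255.9 255.5] [[521.02930445634, 140.8381591349565], [521.0177738202763, 124.36544474621596], [466.5059720605012, 123.37210011497822], [466.5154797510884, 141.9033630129179]]
1429 [256. 336.] [[464.5287709387721, 141.09638408991583], [464.52020780125565, 124.1815945749437], [445.35605611426814, 123.86526699262461], [445.363797542985, 141.43797002805405]]
```

View pics/w4.png

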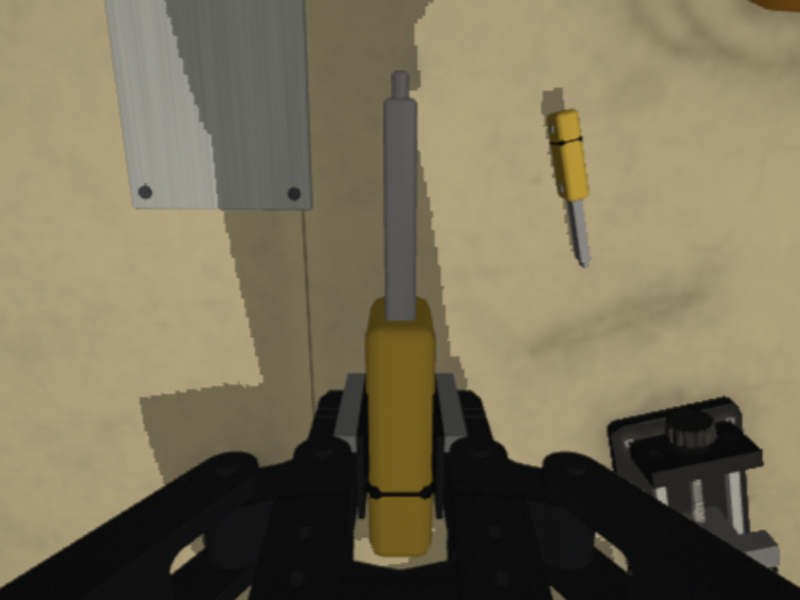

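The feeler is held square in the gripper: blade tip at (400,75), handle at (400,430). The plate's front edge is at row 208, columns 133–311, but the jaws are out of view. I move ahead to see them.

>>> step_arm([
  {"dp": [0.2,0,-0.05],"fingers": 1,"angular": [0,0,0]},
  {"dp": [0.4,0,-0.1],"fingers": 1,"angular": [0,0,0]},
  {"dp": [0.55,0,-0.15],"fingers": 1,"angular": [0,0,0]},
  {"dp": [0.55,0,-0.15],"fingers": 1,"angular": [0,0,0]},
  {"dp": [0.55,0,-0.15],"fingers": 1,"angular": [0,0,0]},
  {"dp": [0.55,0,-0.15],"fingers": 1,"angular": [0,0,0]},
  {"dp": [0.55,0,-0.15],"fingers": 1,"angular": [0,0,0]},
  {"dp": [0.55,0,-0.15],"fingers": 1,"angular": [0,0,0]},
])

```text
time: 13.0
tool_pos: [592.4, 132.0, 191.0]
tcp_rot: [-180.0, -0.0, 0.0]
ft_force: [0.0, -0.0, -1.4]
finger_gap: 16.7
grip_force: 59.0
```

```bash
python3 - <<'E'
from h import *
np.set_printoptions(precision=1,suppress=True)
s=sense();T=s['tool_pos'];print(s['time'],T,s['tcp_rot'],s['finger_gap'],s['grip_force'])
im=snapshot('wrist'); cv2.imwrite('pics/w5.png',cv2.resize(im[0:270,0:360],(800,600),interpolation=cv2.INTER_CUBIC))
for m in pinpoint('wrist','clamp'): print('pin',m['conf'],m['at'],ray('wrist',m['at'],0))
for m in masks_of('wrist','clamp'):
    M=m['pixels'].astype(np.uint8); print(m['conf'],m['at'],M.sum())
    v,u=np.nonzero(M)
    for r in range(v.min(),v.max()+1,15):
        k=u[v==r]; print(r,k.min(),k.max(),ray('wrist',(k.min()-.5,r),6)[:2],ray('wrist',(k.max()+.5,r),6)[:2])
# blue jaws
hsv=cv2.cvtColor(im,cv2.COLOR_BGR2HSV); b=cv2.inRange(hsv,(100,120,40),(125,255,255))
n,L,S,C=cv2.connectedComponentsWithStats(b)
for i in range(1,n):
    if S[i,4]>50:
        print('blue',S[i],C[i])
        for r in range(S[i,1],S[i,1]+S[i,3],3):
            k=np.nonzero(L[r]==i)[0]; print(r,k.min(),k.max(),[ray('wrist',(x,r),41)[:2].round(1).tolist() for x in (k.min()-.5,k.max()+.5)])
E
```

```text
13.0 [592.4 132.  191. ] [-180.   -0.    0.] 16.708647878686747 59.01311695575714
pin 0.76 [151.9, 120.9] [633.7 243.    0. ]
0.79 [155.0, 137.6] 18129
58 102 120 [695.  285.3] [695.  266.6]
73 79 204 [681.1 310. ] [681.1 184.7]
88 81 203 [666.8 310.1] [666.9 186.4]
103 98 205 [652.2 295. ] [652.3 185. ]
118 100 205 [637.2 294.9] [637.3 185.6]
133 102 206 [621.9 294.9] [621.9 185.2]
148 104 205 [606.1 294.9] [606.2 186.9]
163 105 207 [589.9 295.9] [590.  185.5]
178 107 207 [573.3 295.9] [573.4 186.2]
193 109 208 [556.3 295.8] [556.3 185.7]
208 110 208 [538.7 296.9] [538.8 186.4]
223 113 209 [520.7 295.8] [520.8 186. ]
blue [ 123   66   44   57 1797] [143.1  91.8]
66 123 153 [[685.7, 252.7], [685.7, 225.0]]
69 123 161 [[683.2, 252.9], [683.2, 218.1]]
72 124 161 [[680.6, 252.3], [680.6, 218.3]]
75 124 161 [[678.1, 252.6], [678.1, 218.5]]
78 124 158 [[675.5, 252.9], [675.5, 221.4]]
81 125 154 [[672.9, 252.3], [673.0, 225.2]]
84 125 154 [[670.4, 252.6], [670.4, 225.4]]
87 125 158 [[667.8, 252.9], [667.8, 222.0]]
90 125 162 [[665.2, 253.2], [665.2, 218.6]]
93 126 162 [[662.5, 252.6], [662.6, 218.8]]
96 126 162 [[659.9, 252.9], [659.9, 219.0]]
99 132 158 [[657.3, 247.6], [657.3, 222.9]]
102 131 159 [[654.6, 248.8], [654.6, 222.2]]
105 131 160 [[651.9, 249.1], [651.9, 221.5]]
108 130 162 [[649.2, 250.3], [649.3, 219.9]]
111 129 163 [[646.5, 251.6], [646.6, 219.2]]
114 128 164 [[643.8, 252.8], [643.8, 218.4]]
117 127 166 [[641.1, 254.0], [641.1, 216.8]]
120 126 160 [[638.4, 255.2], [638.4, 222.6]]
```

View pics/w5.png

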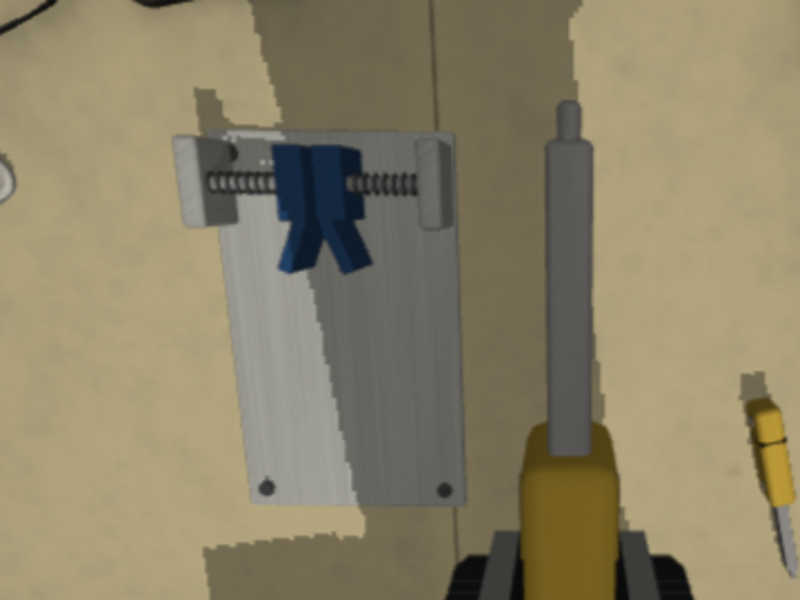

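The jaws are centred near (316,200) in the crop, with the mouth toward the handle side. The plate edges give a centre line at y ≈ 240, yaw ≈ −0.5° and mouth x ≈ 636. I stage in front of the mouth.

>>> step_arm([
  {"dp": [-0.1,-0.15,0],"fingers": 1,"angular": [0,0,0.003]},
  {"dp": [-0.2,-0.3,0.05],"fingers": 1,"angular": [0,0,0.003]},
  {"dp": [-0.3,-0.45,0.15],"fingers": 1,"angular": [0,0,0.003]},
  {"dp": [-0.337,-0.53,0.3],"fingers": 1,"angular": [0,0,0.003]},
  {"dp": [-0.337,-0.53,0.5],"fingers": 1,"angular": [0,0,0.003]},
  {"dp": [-0.337,-0.53,0.65],"fingers": 1,"angular": [0,0,0.003]},
  {"dp": [-0.337,-0.53,0.75],"fingers": 1,"angular": [0,0,0.003]},
  {"dp": [-0.337,-0.53,0.75],"fingers": 1,"angular": [0,0,0.003]},
])

```text
time: 14.15
tool_pos: [524.0, 237.4, 39.3]
tcp_rot: [179.9, 0.2, -0.5]
ft_force: [0.0, 0.4, -0.3]
finger_gap: 16.5
grip_force: 59.0
```

>>> step_arm([
  {"dp": [0,0,0.03],"fingers": 1,"angular": [0,0,0]},
  {"dp": [0,0,0.06],"fingers": 1,"angular": [0,0,0]},
  {"dp": [0,0,0.1],"fingers": 1,"angular": [0,0,0]},
  {"dp": [0,0,0.15],"fingers": 1,"angular": [0,0,0]},
  {"dp": [0,0,0.19],"fingers": 1,"angular": [0,0,0]},
  {"dp": [0,0,0.22],"fingers": 1,"angular": [0,0,0]},
  {"dp": [0,0,0.24],"fingers": 1,"angular": [0,0,0]},
  {"dp": [0,0,0.24],"fingers": 1,"angular": [0,0,0]},
])

```text
time: 15.15
tool_pos: [525.1, 237.8, -7.5]
tcp_rot: [180.0, 0.0, -0.5]
ft_force: [0.3, -0.0, -1.2]
finger_gap: 16.7
grip_force: 59.0
```

```bash
python3 - <<'E'
from h import *
np.set_printoptions(precision=1,suppress=True)
s=sense();T=s['tool_pos'];print(s['time'],T,s['tcp_rot'],s['finger_gap'],s['grip_force'])
im=snapshot('wrist'); cv2.imwrite('pics/w6.png',cv2.resize(im[0:210,116:396],(800,600),interpolation=cv2.INTER_CUBIC))
c='wrist'
for z,rows in ((26+T[2]+19,range(40,200,20)),(34+T[2]+19,range(200,240,10))):
  for r in rows: print(r,z,[ray(c,(u,r),z)[:2] for u in (246,256,266)])
E
```

```text
15.15 [525.1 237.8  -7.5] [180.    0.   -0.5] 16.66774190001448 59.04590606689453
40 37.539465703864536 [array([616.2, 242.1]), array([616.2, 238.6]), array([616.1, 235.1])]
60 37.539465703864536 [array([609.6, 242.3]), array([609.6, 238.7]), array([609.6, 235.1])]
80 37.539465703864536 [array([602.8, 242.4]), array([602.8, 238.7]), array([602.8, 235.1])]
100 37.539465703864536 [array([595.8, 242.5]), array([595.8, 238.8]), array([595.8, 235.1])]
120 37.539465703864536 [array([588.6, 242.6]), array([588.6, 238.9]), array([588.5, 235.1])]
140 37.539465703864536 [array([581.1, 242.8]), array([581.1, 238.9]), array([581.1, 235.1])]
160 37.539465703864536 [array([573.4, 242.9]), array([573.3, 239. ]), array([573.3, 235.1])]
180 37.539465703864536 [array([565.3, 243. ]), array([565.3, 239.1]), array([565.3, 235.1])]
200 45.539465703864536 [array([559.7, 242.9]), array([559.7, 239.1]), array([559.6, 235.4])]
210 45.539465703864536 [array([555.7, 243. ]), array([555.6, 239.2]), array([555.6, 235.4])]
220 45.539465703864536 [array([551.6, 243. ]), array([551.6, 239.2]), array([551.5, 235.4])]
230 45.539465703864536 [array([547.4, 243.1]), array([547.4, 239.2]), array([547.4, 235.4])]
```

View pics/w6.png

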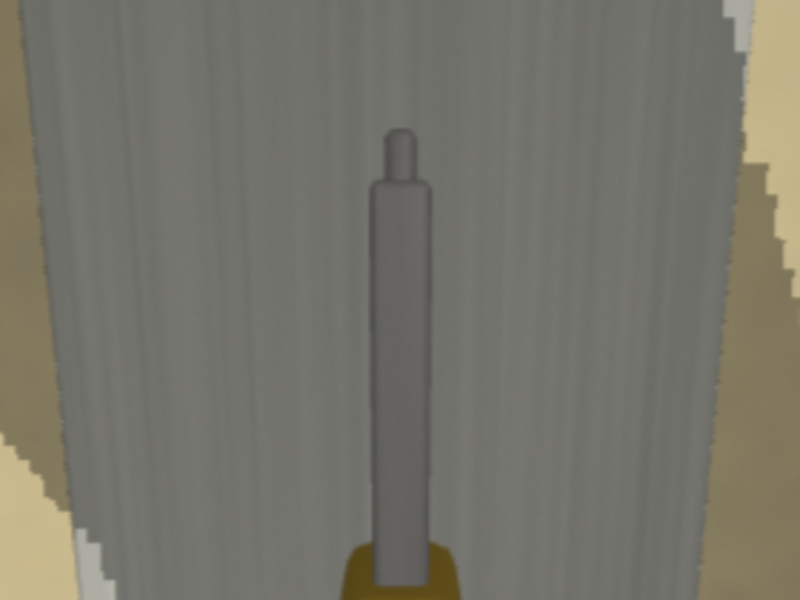

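>>> step_arm([
  {"dp": [0.02,-0.005,0.005],"fingers": 1,"angular": [0,0,0]},
  {"dp": [0.04,-0.005,0.01],"fingers": 1,"angular": [0,0,0]},
  {"dp": [0.06,-0.005,0.0125],"fingers": 1,"angular": [0,0,0]},
  {"dp": [0.08,-0.005,0.0125],"fingers": 1,"angular": [0,0,0]},
  {"dp": [0.1,-0.005,0.0125],"fingers": 1,"angular": [0,0,0]},
  {"dp": [0.12,-0.005,0.0125],"fingers": 1,"angular": [0,0,0]},
  {"dp": [0.13,-0.005,0.0125],"fingers": 1,"angular": [0,0,0]},
  {"dp": [0.13,-0.005,0.0125],"fingers": 1,"angular": [0,0,0]},
])

```text
time: 16.2
tool_pos: [551.4, 238.6, -9.6]
tcp_rot: [180.0, 0.0, -0.5]
ft_force: [0.1, 0.2, -1.7]
finger_gap: 17.0
grip_force: 59.0
```

```bash
python3 - <<'E'
from h import *
np.set_printoptions(precision=1,suppress=True)
s=sense();T=s['tool_pos'];print(s['time'],T,s['tcp_rot'],s['ft_force'])
im=snapshot('wrist'); cv2.imwrite('pics/w7.png',cv2.resize(im[0:150,156:356],(800,600),interpolation=cv2.INTER_CUBIC))
E
```

```text
16.2 [551.4 238.6  -9.6] [180.    0.   -0.5] [ 0.1  0.2 -1.7]
```

View pics/w7.png

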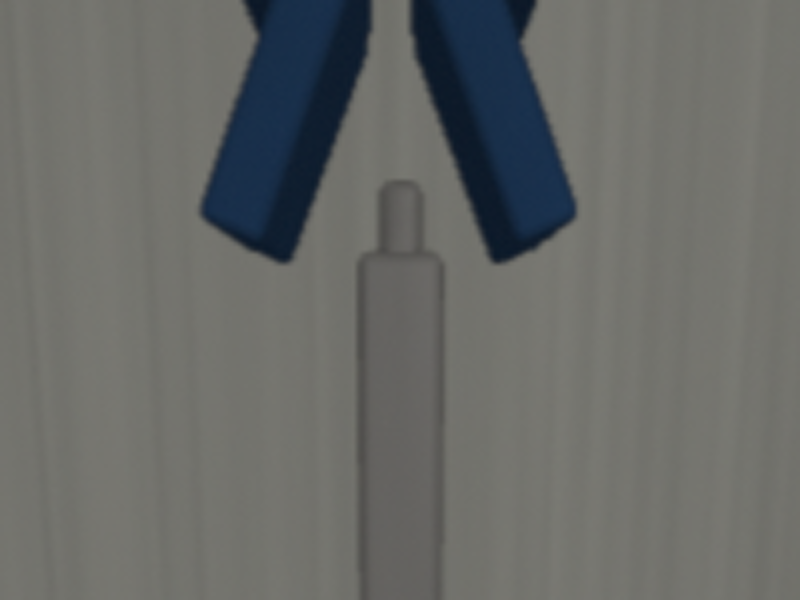

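The blade tip at column 401 is about 1 mm to the right of the mouth centre (391), already between the flares. I nudge left and push in.

>>> step_arm([
  {"dp": [0,-0.005,0],"fingers": 1,"angular": [0,0,0]},
  {"dp": [0.02,-0.005,0],"fingers": 1,"angular": [0,0,0]},
  {"dp": [0.04,-0.005,0],"fingers": 1,"angular": [0,0,0]},
  {"dp": [0.06,-0.005,0],"fingers": 1,"angular": [0,0,0]},
  {"dp": [0.08,-0.005,0],"fingers": 1,"angular": [0,0,0]},
  {"dp": [0.1,-0.005,0],"fingers": 1,"angular": [0,0,0]},
  {"dp": [0.12,-0.005,0],"fingers": 1,"angular": [0,0,0]},
  {"dp": [0.12,-0.005,0],"fingers": 1,"angular": [0,0,0]},
])

```text
time: 17.25
tool_pos: [575.4, 239.4, -9.9]
tcp_rot: [180.0, 0.0, -0.5]
ft_force: [-0.2, 0.4, -3.4]
finger_gap: 16.2
grip_force: 58.8
```

>>> step_arm([
  {"dp": [0.02,0,0],"fingers": 1,"angular": [0,0,0]},
  {"dp": [0.04,0,0],"fingers": 1,"angular": [0,0,0]},
  {"dp": [0.06,0,0],"fingers": 1,"angular": [0,0,0]},
  {"dp": [0.08,0,0],"fingers": 1,"angular": [0,0,0]},
  {"dp": [0.1,0,0],"fingers": 1,"angular": [0,0,0]},
  {"dp": [0.11,0,0],"fingers": 1,"angular": [0,0,0]},
  {"dp": [0.11,0,0],"fingers": 1,"angular": [0,0,0]},
  {"dp": [0.11,0,0],"fingers": 1,"angular": [0,0,0]},
])

```text
time: 18.25
tool_pos: [597.8, 239.2, -9.5]
tcp_rot: [-180.0, -0.1, -0.5]
ft_force: [1.9, 0.4, -2.7]
finger_gap: 16.5
grip_force: 58.9
```

```bash
python3 - <<'E'
from h import *
np.set_printoptions(precision=1,suppress=True)
s=sense();T=s['tool_pos'];print(s['time'],T,s['tcp_rot'],s['ft_force'],s['wrist_torque'])
im=snapshot('wrist'); cv2.imwrite('pics/w8.png',cv2.resize(im[0:300,56:456],(800,600),interpolation=cv2.INTER_CUBIC))
E
```

```text
18.25 [597.8 239.2  -9.5] [-180.    -0.1   -0.5] [ 1.9  0.4 -2.7] [ 0.1 -0.1 -0. ]
```

View pics/w8.png

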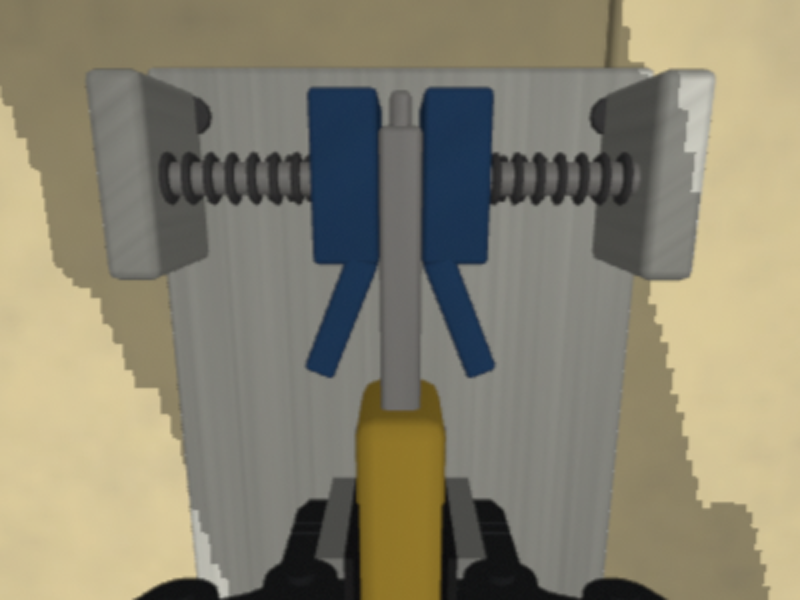

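The blade is fully between the jaws, jaws spread, handle just before the mouth. I lower onto the plate, release and retreat up.

>>> step_arm([
  {"dp": [0,0,0.004],"fingers": 1,"angular": [0,0,0]},
  {"dp": [0,0,0.008],"fingers": 1,"angular": [0,0,0]},
  {"dp": [0,0,0.012],"fingers": 1,"angular": [0,0,0]},
  {"dp": [0,0,0.015],"fingers": 1,"angular": [0,0,0]},
  {"dp": [0,0,0.017],"fingers": 1,"angular": [0,0,0]},
  {"dp": [0,0,0.017],"fingers": 1,"angular": [0,0,0]},
  {"dp": [0,0,0.017],"fingers": 1,"angular": [0,0,0]},
  {"dp": [0,0,0.017],"fingers": 1,"angular": [0,0,0]},
])

```text
time: 19.3
tool_pos: [597.5, 239.3, -12.8]
tcp_rot: [-180.0, -0.0, -0.5]
ft_force: [0.6, -0.6, 2.7]
finger_gap: 16.7
grip_force: 59.5
```

>>> step_arm([
  {"dp": [0,0,0],"fingers": 0.7,"angular": [0,0,0]},
  {"dp": [0,0,0],"fingers": 0.5,"angular": [0,0,0]},
  {"dp": [0,0,0],"fingers": 0.3,"angular": [0,0,0]},
  {"dp": [0,0,0],"fingers": 0.3,"angular": [0,0,0]},
  {"dp": [0,0,0],"fingers": 0.3,"angular": [0,0,0]},
  {"dp": [0,0,0],"fingers": 0.3,"angular": [0,0,0]},
  {"dp": [0,0,0],"fingers": 0.3,"angular": [0,0,0]},
  {"dp": [0,0,0],"fingers": 0.3,"angular": [0,0,0]},
])

```text
time: 20.3
tool_pos: [597.3, 239.3, -13.0]
tcp_rot: [-180.0, -0.0, -0.5]
ft_force: [-0.9, 0.4, 0.5]
finger_gap: 59.7
grip_force: 0.0
```

>>> step_arm([
  {"dp": [0,0,-0.05],"fingers": 0.3,"angular": [0,0,0]},
  {"dp": [0,0,-0.15],"fingers": 0.3,"angular": [0,0,0]},
  {"dp": [0,0,-0.3],"fingers": 0.3,"angular": [0,0,0]},
  {"dp": [0,0,-0.5],"fingers": 0.3,"angular": [0,0,0]},
  {"dp": [0,0,-0.7],"fingers": 0.3,"angular": [0,0,0]},
  {"dp": [0,0,-0.7],"fingers": 0.3,"angular": [0,0,0]},
  {"dp": [0,0,-0.7],"fingers": 0.3,"angular": [0,0,0]},
  {"dp": [0,0,-0.7],"fingers": 0.3,"angular": [0,0,0]},
])

```text
time: 21.3
tool_pos: [596.4, 239.0, 125.8]
tcp_rot: [180.0, 0.1, -0.5]
ft_force: [-0.0, 0.8, -1.2]
finger_gap: 59.6
grip_force: 0.0
```

```bash
python3 - <<'E'
from h import *
np.set_printoptions(precision=1,suppress=True)
s=sense();print(s['time'],s['tool_pos'])
for a in yellow('wrist',40)[1]: print(a[0],a[1],a[2].tolist())
for m in pinpoint('wrist','feeler_yellow'): print(m['conf'],ray('wrist',m['at'],6))
for m in pinpoint('wrist','clamp'): print(m['conf'],ray('wrist',m['at'],0))
E
```

```text
21.3 [596.4 239.  125.8]
1230 [255.2 174.3] [[630.5676140826513, 248.48662956453353], [630.4231273333464, 232.47282031010477], [581.2100974515748, 232.48138051009033], [581.3633554417086, 249.38843109818583]]
1290 [483.  227.7] [[583.6373101962043, 71.0623484769074], [584.5228117553902, 49.74656260380786], [532.3881506081468, 37.14138179833361], [531.3897768124635, 59.64021196789531]]
446 [255.3 217.8] [[578.8014663018463, 249.43538466723024], [578.6550695102961, 233.28914966902636], [559.4250663442486, 233.309115863762], [559.5747482348299, 249.78776643902893]]
0.67 [588.6 243.9   6. ]
0.6 [547.9  39.9   6. ]
0.96 [635.4 239.5   0. ]
```

```bash
python3 -c "
from bench import *
print(hand_in())"
```

```text
the job is handed in; nothing more can be done
None
```

I put the yellow feeler's blade into the clamp gap with its handle set down on the base plate, about 42 mm before the mouth and in line, and handed the job in at about 21 s; no verdict was returned, and I never knowingly touched the green and red feelers but did not re-measure them at the end.

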